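# Load the reagent reader, crank its tray home and register the cartridges

## Robot

A 6-joint arm with a two-finger parallel gripper is mounted at the origin on a cart in front of the work surface, level with it; the furniture and walls round the work are solid. World frame = base frame: x ahead of the robot, y to its left, z up, the work surface at z = 0. Lengths are in m, angles in rad, forces in N, time in s.
With the tool pointing down it reaches from about 0.425 to 0.95 m from the base axis. Payload 3.5 kg.
Tool frame: the origin (TCP) lies on the centre line of the jaws, within the pads' length; the fingertips stand 14 mm ahead of it and the grasp point (between the pads) lies 5 mm behind it (ctrl.finger_overhang is the distance from the TCP to the fingertips, in m); z points along the fingers, y is the line along which they close (so a half turn about z gives the same grasp; the last joint's range is limited). The gripper opens to 85 mm and grips with 20 to 120 N. Pads are 22 mm wide; open, the fingers measure 114 mm over their backs; the gripper's body (76 mm by 85 mm) begins 54 mm behind the grasp point. The pads swing forward as they close: fully open they stand 13 mm farther back than shut.
Start: joints at [0.976, 0.286, 1.577, -0, 1.279, -0.15], TCP at [0.29, 0.609, 0.245] pointing down, gripper open.
Joint ranges: [-2.77, 2.77], [-0.9, 2.22], [0.21, 2.48], [-1.53, 4.67], [0.24, 2.81], [-2.84, 2.84]. Speed limits (rad/s): [2.79, 2.79, 3.14, 3.14, 3.14, 3.14].

## Interface

Orientations are given as a unit quaternion [x, y, z, w].
In Python, from plant import ctrl gives the robot as it stands.
- The arm moves only by the tool send_rows, never from a script. Its argument "moves" is text: rows parted by semicolons, each of 7 numbers parted by spaces: the turn, a rotation vector about the tool's x, y, z in units of 360 degrees (1.0 is 360 degrees), then the shift along the tool's x, y, z in units of 20 cm (1.0 is 20 cm), then the gripper's target within -1 to 1 (fully open at 1, half-way at 0, shut at -1). A call has 1 to 12 rows; each row is the pose to reach, as a shift and turn from the pose commanded when the call began, along the tool's axes at that moment, turning the shorter way round; what a row does not reach only later rows make up. A row lasts 1/8 s, in which the tool goes at most 62.5 mm and 10.7 degrees, less where a joint would pass 70% of its speed; a pose out of reach is approached as far as the arm can. A call with a number of a shift or a turn outside -1 to 1 is refused whole. A call with a gripper value outside its range is refused whole. The fingers move at their own pace and stop on an object; "newtons" is the grip in N (left out, the last holds). Time passes only in rows, so rows that repeat a pose let the fingers close. It gives the time, the measured TCP pose, the force, the opening and the grip force at its end, in the units of the state.
- ctrl.get_state(): the state, without advancing time (a new reading comes with each control period).
- ctrl.read_camera(name): name is "scene" or "top" or "wrist"; returns a dict with "image" (480x640x3 uint8, red, green, blue), "fovy" (degrees; the focal length in pixels is half the picture's height over the tangent of half this angle, whatever the lens; pixels are square), "cx", "cy" (the principal point, pixels), "extrinsics" (4x4, takes a point from camera to world coordinates). Camera axes: x right, y up, looking along -z (the intrinsics and any distortion apply to the point x, -y, -z); pixel columns grow to the right and rows downward; lengths in m; the calibration is good to about 2 mm. A picture is of the moment at which its call begins. There is no depth.
- ctrl.sign_off(): hands the job in; it is judged then, once.
The state is a dict: "time": time; "qpos": joint angles; "dq": joint speeds; "joint_efforts": joint torques, N m; "eef_pos": TCP position; "tcp_rot": TCP orientation; "contact_force": force on the tool from outside, world axes, zero at the start; "wrist_torque": the same for the moment, N m; "opening": opening from 0.0 (shut) to 1.0 (fully open); "finger_force": force on a finger pad.
Only numpy, scipy, OpenCV 4.12 (cv2) and the standard library are available. Lean on these libraries where they do the work, as an engineer would, in place of code of your own. Each camera call takes 0.05 s, during which the arm holds its last target. There are 200 camera calls.

## Task

Stand every reagent cartridge that is on the bench flat on the reader's blue tray, cap up, then turn the hand crank clockwise until the tray comes home against its stop. Then register the load on the keypad, one key at a time and each pressed fully down: the yellow, red, green and blue keys in that order, but only those whose cartridge is there, and last the white start key, held down for two seconds. Leave the cartridges standing on the tray and the tape and timer where they are.

Things in the scene. Friction and masses are not known exactly. Their poses are not given: they have to be found in the camera images.
- yellow_cartridge (a point): centre of the reagent cartridge with the yellow cap, 18 mm above its underside, z up out of the cap: a white block with a yellow cap, 40 x 40 x 36 mm (x, y, z), upright sides, two small dark discs on the cap; absent in some runs. Weighs 40 to 100 g. Stands loose on the bench at first, its sides within 0.5 rad of the world's x and y
- red_cartridge (a point): centre of the reagent cartridge with the red cap, 18 mm above its underside, z up out of the cap: a white block with a red cap, 40 x 40 x 36 mm (x, y, z), upright sides, two small dark discs on the cap; absent in some runs. Weighs 40 to 100 g. Stands loose on the bench at first, its sides within 0.5 rad of the world's x and y
- green_cartridge (a point): centre of the reagent cartridge with the green cap, 18 mm above its underside, z up out of the cap: a white block with a green cap, 40 x 40 x 36 mm (x, y, z), upright sides, two small dark discs on the cap; absent in some runs. Weighs 40 to 100 g. Stands loose on the bench at first, its sides within 0.5 rad of the world's x and y
- blue_cartridge (a point): centre of the reagent cartridge with the blue cap, 18 mm above its underside, z up out of the cap: a white block with a blue cap, 40 x 40 x 36 mm (x, y, z), upright sides, two small dark discs on the cap; absent in some runs. Weighs 40 to 100 g. Stands loose on the bench at first, its sides within 0.5 rad of the world's x and y
- reader: fixed white reagent reader, base 225 (x) x 320 (y) mm, top 23 mm up; yaw within 0.15 rad. Origin: centre of its underside. Keypad and crank are at its front (-x), the blue tray runs along y behind them. A display housing 58 mm high, 120 mm long stands 40 mm behind the tray's middle line. The tall water bath's front is at world x = 0.65 for y below 0.07
- tray_floor (a point): centre of the inner floor (dark mat) of the blue-rimmed tray, 31 mm above the bench (moves with the tray; its axes are those of the reader). Inside 78 (x) x 150 (y) mm, rim 6 mm above the floor and 4 mm thick; nothing above it. It holds three cartridges in a row along y, 46 mm between centres. The tray slides along the reader's -y as it goes home
- tray (a joint): travel of the tray in m: 0 fully out, 0.120 home against its stop; geared to the crank at 5 mm per radian (31 mm per turn). It starts between 0 and 0.025 and stays where it is left
- crank (a joint): turn of the hand crank in rad, growing clockwise seen from above; starts between 0 and 5, ends at a hard stop at 24.0 (3.0 to 3.8 turns on), which is felt as a sharp rise of force at the handle. Turning takes about 4 N at the handle
- crank_handle (a point): middle of the crank's upright black handle: 17 mm across, 49 mm tall, its foot 52 mm and its top 102 mm above the bench, this point 78 mm above it. It spins freely on its pin, so a hand that keeps its own direction can carry it round; it travels on a circle of radius 38 mm about crank_axis
- crank_axis (a point): point on the crank's upright axis at the height of crank_handle (fixed on the reader; hub and arm below reach 55 mm above the bench)
- key_yellow_top (a point): centre of the top of the round yellow key, 24 mm across, 45.5 mm above the bench when up; keys stand in a row along the reader's y, 41 mm apart (yellow leftmost, then red, green, blue, white)
- key_yellow (a joint): how far the yellow key is pressed in m: 0 up, 0.006 fully down (4.5 N, 1.4 N to start); springs back
- key_red_top (a point): centre of the top of the round red key, 24 mm across, 45.5 mm above the bench when up; keys stand in a row along the reader's y, 41 mm apart (yellow leftmost, then red, green, blue, white)
- key_red (a joint): how far the red key is pressed in m: 0 up, 0.006 fully down (4.5 N, 1.4 N to start); springs back
- key_green_top (a point): centre of the top of the round green key, 24 mm across, 45.5 mm above the bench when up; keys stand in a row along the reader's y, 41 mm apart (yellow leftmost, then red, green, blue, white)
- key_green (a joint): how far the green key is pressed in m: 0 up, 0.006 fully down (4.5 N, 1.4 N to start); springs back
- key_blue_top (a point): centre of the top of the round blue key, 24 mm across, 45.5 mm above the bench when up; keys stand in a row along the reader's y, 41 mm apart (yellow leftmost, then red, green, blue, white)
- key_blue (a joint): how far the blue key is pressed in m: 0 up, 0.006 fully down (4.5 N, 1.4 N to start); springs back
- key_white_top (a point): centre of the top of the round white key, 24 mm across, 45.5 mm above the bench when up; keys stand in a row along the reader's y, 41 mm apart (yellow leftmost, then red, green, blue, white)
- key_white (a joint): how far the white key is pressed in m: 0 up, 0.006 fully down (4.5 N, 1.4 N to start); springs back
- tape: roll of blue tape, 60 mm across, 22 mm high, lying flat; a bystander, origin at the centre of its underside
- stopwatch: white digital timer, 66 x 66 x 21 mm; a bystander, origin at the centre of its underside

How it is judged:
By the outcome, as a careful person would: the job done as asked, in the order asked, and still so for the second after the job is handed in, with the robot touching nothing.
Of cart_yellow, cart_red, cart_green, cart_blue only 2 to 3 are there at a start; the rules pass over those that are not, and their reading is None.
At some moment in a run one of cart_yellow, cart_red, cart_green, cart_blue may be knocked a few centimetres aside while the robot is not near it.
Once in a run the grip may slacken for a moment while it holds something.
It also fails if it takes over 208 s, if anything falls off the work surface, if the arm or the gripper's body presses on something with over 40 N, if the wrist force passes 120 N, or if a joint passes its speed limit or range.

## Working session

There is one attempt and no reset: what is moved stays moved. The work goes in short steps, Python scripts to look and compute and a tool call to move; the robot and the scene stay as the last step left them, time stands still between calls to the robot, and variables do not carry over. Pictures are saved under pics/ and viewed, at most 14 in all, crops included, and the job is handed in when it is done.

Besides the shell and the picture viewer there is one more tool, called as name(argument=value, ...) on one line, values as JSON. send_rows: Moves the arm, as the interface text tells. Its arguments: {"type":"object","properties":{"moves":{"type":"string"},"newtons":{"type":"number"}},"required":["moves"]}

```bash
ls; mkdir -p pics; cat > h.py <<'E'
import numpy as np,cv2
from plant import ctrl
def cam(n,save=None):
    c=ctrl.read_camera(n)
    if save: cv2.imwrite('pics/'+save,cv2.cvtColor(c['image'],cv2.COLOR_RGB2BGR))
    return c
def ray(c,u,v,z):
    f=240/np.tan(np.radians(c['fovy'])/2);E=np.array(c['extrinsics'])
    d=E[:3,:3]@np.array([(u-c['cx'])/f,-(v-c['cy'])/f,-1]);o=E[:3,3]
    return o+d*(z-o[2])/d[2]
def proj(c,p):
    f=240/np.tan(np.radians(c['fovy'])/2);E=np.array(c['extrinsics'])
    q=E[:3,:3].T@(np.array(p)-E[:3,3])
    return c['cx']+f*q[0]/-q[2], c['cy']-f*q[1]/-q[2]
E
python3 - <<'E'
from h import *
for n in('top','scene'):
    c=cam(n,n+'0.png');print(n,{k:c[k] for k in c if k!='image'})
print(ctrl.get_state())
E
```

```text
pics
top {'fovy': 46.31253040285139, 'cx': 327.17706359375444, 'cy': 227.47928759416516, 'extrinsics': array([[ 0.04086914,  0.97322678, -0.22618432,  0.1555214 ],
       [-0.99915868,  0.04058136, -0.00592392, -0.01075343],
       [ 0.00341355,  0.22623613,  0.97406651,  1.61440527],
       [ 0.        ,  0.        ,  0.        ,  1.        ]])}
scene {'fovy': 45.16196259950754, 'cx': 323.02610193707727, 'cy': 245.35480216169734, 'extrinsics': array([[ 0.53703503,  0.60515655, -0.58768949, -0.2817151 ],
       [-0.84354952,  0.38871872, -0.37056978, -0.48158055],
       [ 0.00419318,  0.69475414,  0.71923509,  1.03013292],
       [ 0.        ,  0.        ,  0.        ,  1.        ]])}
{'time': 0.1, 'qpos': array([ 9.76006359e-01,  2.87086141e-01,  1.57803842e+00,  2.75280442e-05,
        1.27860176e+00, -1.50003604e-01]), 'dq': array([-0.00050409, -0.00012667, -0.00267605, -0.00070973, -0.00105907,
        0.00042789]), 'joint_efforts': array([-3.77653059e-04, -4.07297802e+01, -2.93698543e+01, -1.84579740e-04,
        3.43324326e-03,  3.07841299e-07]), 'eef_pos': array([0.29007771, 0.60886414, 0.24407519]), 'tcp_rot': array([ 2.20568251e-01,  9.75370959e-01, -9.88916273e-04, -4.00439503e-04]), 'contact_force': array([-0.3552831 ,  0.86280515,  0.08526855]), 'wrist_torque': array([ 0.00315148, -0.03425299,  0.0291809 ]), 'finger_force': 0.0, 'opening': 0.996498224407979}
```

View pics/top0.png

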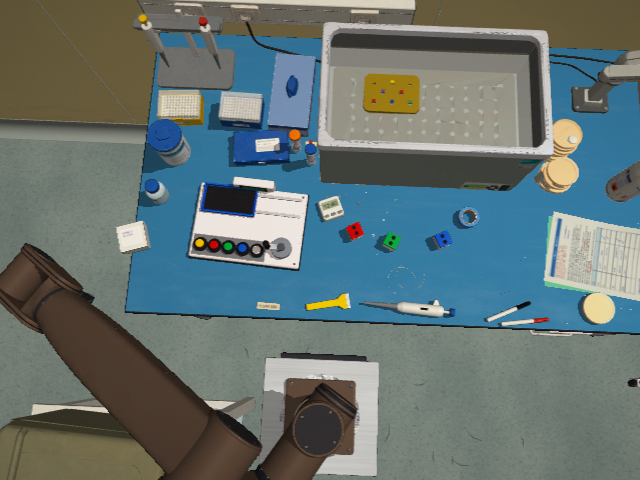

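View pics/scene0.png

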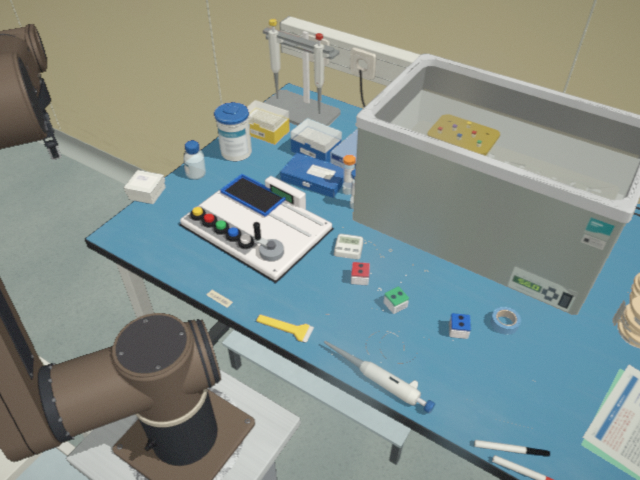

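```bash
cat > seg.py <<'E'
from h import *
def blobs(c,roi):
    h=cv2.cvtColor(c['image'],cv2.COLOR_RGB2HSV);out={}
    for n,lo,hi in(('red',(0,170,110),(6,255,255)),('green',(50,150,70),(75,255,255)),('blue',(108,150,120),(119,255,255))):
        m=cv2.inRange(h,lo,hi);k=np.zeros_like(m);x0,y0,x1,y1=roi;k[y0:y1,x0:x1]=255;m&=k
        cs=cv2.findContours(m,cv2.RETR_EXTERNAL,cv2.CHAIN_APPROX_NONE)[0]
        if cs:
            b=max(cs,key=cv2.contourArea);out[n]=(cv2.minAreaRect(b),cv2.contourArea(b))
    return out
E
python3 - <<'E'
from seg import *
c=cam('top')
for n,(r,a) in blobs(c,(335,215,460,260)).items():
    b=cv2.boxPoints(r);w=[ray(c,*q,0.036)[:2] for q in b]
    print(n,r[0],a,ray(c,*r[0],0.036)[:2].round(3),[np.degrees(np.arctan2(*(w[i+1]-w[i])[::-1])).round(1) for i in range(2)],[np.linalg.norm(w[i+1]-w[i]).round(3) for i in range(2)])
im=c['image'][170:280,180:350,::-1]
cv2.imwrite('pics/rd.png',cv2.resize(im,None,fx=4.7,fy=4.7,interpolation=cv2.INTER_CUBIC))
E
```

```text
red (354.3000183105469, 230.60003662109375) 148.0 [ 0.516 -0.08 ] [np.float64(-60.5), np.float64(-152.3)] [np.float64(0.037), np.float64(0.038)]
green (391.4000549316406, 240.2000274658203) 161.0 [ 0.492 -0.187] [np.float64(-24.8), np.float64(-115.0)] [np.float64(0.04), np.float64(0.038)]
blue (443.0430908203125, 238.7672576904297) 154.0 [ 0.503 -0.336] [np.float64(-64.3), np.float64(-157.3)] [np.float64(0.039), np.float64(0.038)]
```

View pics/rd.png

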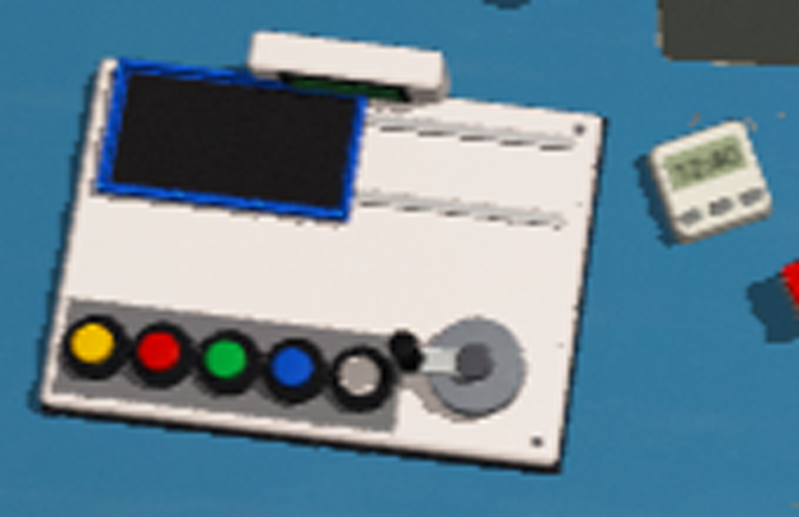

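```bash
python3 - <<'E'
from h import *
c=cam('top')
P=lambda u,v,z: ray(c,180+u/4.7,170+v/4.7,z)[:2]
K=np.array([P(*q,.0455) for q in((92,342),(159,350),(226,360),(293,368),(360,373))])
print('keys',K.round(4).tolist());d=K[4]-K[0];print('yaw',np.arctan2(d[0],-d[1]),np.linalg.norm(d)/4)
T=np.array([P(*q,.037) for q in((112,66),(363,95),(350,218),(98,190))]);print('tray outer',T.round(4).tolist(),T.mean(0))
for a,b in((0,1),(3,2)):
    d=T[b]-T[a];print(np.arctan2(d[0],-d[1]),np.linalg.norm(d))
R=np.array([P(*q,.023) for q in((105,60),(605,118),(558,465),(42,405))]);print('reader',R.mean(0))
for a,b in((0,1),(3,2)):
    d=R[b]-R[a];print(np.arctan2(d[0],-d[1]),np.linalg.norm(d))
print('hub',P(473,362,.057),P(477,367,.03),'handle',P(404,343,.102),P(406,352,.085))
E
```

```text
keys [[0.46, 0.3603], [0.4567, 0.3193], [0.4523, 0.2783], [0.449, 0.2374], [0.4476, 0.1967]]
yaw -0.07528255306908659 0.04102314477327946
tray outer [[0.6375, 0.3661], [0.6253, 0.2082], [0.546, 0.2107], [0.5573, 0.3675]] [0.59153639 0.2881041 ]
-0.07764176894330416 0.15839251755180445
-0.07203532060022969 0.1571627266831046
reader [0.52255228 0.22484536]
-0.07816064177660263 0.31782177945267076
-0.07528472811306268 0.31814111635550785
hub [0.45504129 0.12778905] [0.45722754 0.12756271] handle [0.45600751 0.16476148] [0.45401987 0.16519868]
```

```bash
cat > plan.py <<'E'
import sys
from h import *
from scipy.spatial.transform import Rotation as R
def plan(x,y,z,yawdeg):
    s=ctrl.get_state();C=R.from_quat(s['tcp_rot']);a=np.radians(yawdeg)
    ty=np.array([np.cos(a),np.sin(a),0]);tz=np.array([0,0,-1.])
    if ty@C.as_matrix()[:,1]<0: ty=-ty
    D=R.from_matrix(np.c_[np.cross(ty,tz),ty,tz])
    rv=(C.inv()*D).as_rotvec()/(2*np.pi);d=C.inv().apply(np.array([x,y,z])-s['eef_pos'])/.2
    print('t',round(s['time'],2),'turn',rv.round(4),'shift',d.round(3),'rows>=',np.ceil(max(np.linalg.norm(d)*.2/.0625,np.linalg.norm(rv)*360/10.7)),'open',round(s['opening'],3),'F',s['contact_force'].round(1),'pos',s['eef_pos'].round(4))
if __name__=='__main__':
    for a in sys.argv[1:]: plan(*map(float,a.split(',')))
E
python3 plan.py .5,.45,.245,64.5 .516,-.08,.245,64.5; python3 -c "
from plant import ctrl;print(ctrl.finger_overhang)"
```

```text
t 0.2 turn [-0.0002 -0.      0.    ] shift [-1.289 -0.266 -0.003] rows>= 5.0 open 1.001 F [-0.  -0.7 -0.2] pos [0.2902 0.609  0.2444]
t 0.2 turn [-0.0002 -0.      0.    ] shift [-2.502 -2.624  0.   ] rows>= 12.0 open 1.001 F [-0.  -0.7 -0.2] pos [0.2902 0.609  0.2444]
0.014
```

send_rows(moves="0 0 0 -0.25 -0.25 0 1; 0 0 0 -0.5 -0.5 0 1; 0 0 0 -0.75 -0.75 0 1; 0 0 0 -1 -1 0 1; 0 0 0 -1 -1 0 1")

```text
time: 0.82
eef_pos: [0.3853, 0.3402, 0.2452]
tcp_rot: [0.222, 0.975, -0.0, 0.0]
contact_force: [-0.4, 0.2, -0.0]
opening: 0.996
finger_force: 0.0
```

send_rows(moves="0 0 0 -0.25 -0.25 0 1; 0 0 0 -0.5 -0.5 0 1; 0 0 0 -0.75 -0.75 0 1; 0 0 0 -1 -1 0 1; 0 0 0 -1 -1 0 1")

```text
time: 1.45
eef_pos: [0.4799, 0.0734, 0.2454]
tcp_rot: [0.222, 0.975, -0.0, 0.0]
contact_force: [0.7, -0.1, -0.8]
opening: 1.004
finger_force: 0.0
```

send_rows(moves="0 0 0.1 -0.25 -0.3 0 1; 0 0 0.2 -0.3 -0.5 0 1; 0 0 0.3 -0.35 -0.62 0 1; 0 0 0.35 -0.35 -0.62 0.1 1; 0 0 0.35 -0.35 -0.62 0.2 1; 0 0 0.35 -0.35 -0.62 0.2 1; 0 0 0.35 -0.35 -0.62 0.2 1; 0 0 0.35 -0.35 -0.62 0.2 1; 0 0 0.35 -0.35 -0.62 0.2 1; 0 0 0.35 -0.35 -0.62 0.2 1; 0 0 0.35 -0.35 -0.62 0.2 1; 0 0 0.35 -0.35 -0.62 0.2 0.5")

```text
time: 2.95
eef_pos: [0.4891, -0.0659, 0.2052]
tcp_rot: [0.97, 0.244, -0.0, -0.0]
contact_force: [0.3, -0.2, -0.9]
opening: 0.821
finger_force: 0.0
```

```bash
python3 plan.py .516,-.08,.025,-61.4; python3 - <<'E'
from h import *
c=cam('wrist','w1.png');print(c['extrinsics'])
E
```

```text
t 2.95 turn [-0.     0.    -0.001] shift [0.085 0.126 0.901] rows>= 3.0 open 0.821 F [ 0.3 -0.2 -0.9] pos [ 0.4891 -0.0659  0.2052]
[[ 4.74593118e-01  8.39565432e-01  2.64369547e-01  5.56705903e-01]
 [-8.80204992e-01  4.52428825e-01  1.43343402e-01 -2.94308224e-02]
 [ 7.37761839e-04 -3.00729187e-01  9.53709291e-01  3.33571901e-01]
 [ 0.00000000e+00  0.00000000e+00  0.00000000e+00  1.00000000e+00]]
```

View pics/w1.png

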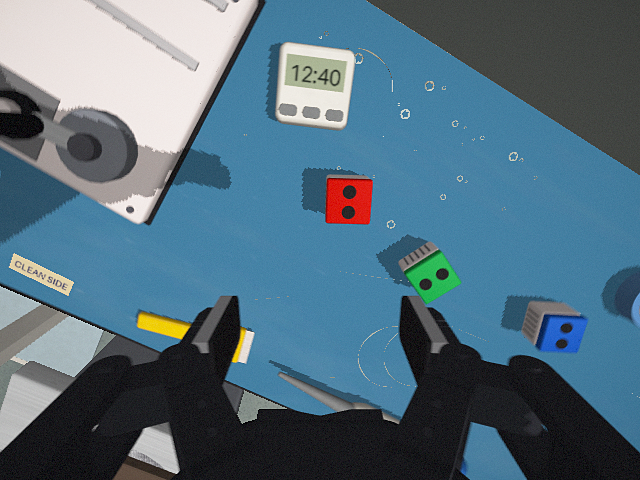

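```bash
cat > wl.py <<'E'
from seg import *
c=cam('wrist')
for n,(r,a) in blobs(c,(170,0,640,480)).items():
    if a<300: continue
    b=cv2.boxPoints(r);w=[ray(c,*q,0.036)[:2] for q in b]
    print(n,np.array(r[0]).round(),a,ray(c,*r[0],0.036)[:2].round(4),[np.degrees(np.arctan2(*(w[i+1]-w[i])[::-1])).round(1) for i in range(2)],[np.linalg.norm(w[i+1]-w[i]).round(3) for i in range(2)])
E
python3 wl.py
```

```text
red [348. 200.] 1872.5 [ 0.5178 -0.0792] [np.float64(26.6), np.float64(-63.7)] [np.float64(0.04), np.float64(0.039)]
green [433. 276.] 1641.5 [ 0.4928 -0.1848] [np.float64(-25.8), np.float64(-116.4)] [np.float64(0.039), np.float64(0.042)]
blue [565. 332.] 1286.5 [ 0.5039 -0.3345] [np.float64(36.8), np.float64(-65.0)] [np.float64(0.04), np.float64(0.046)]
```

send_rows(moves="0 0 0.004 0.095 0.126 0.2 0.5; 0 0 0.004 0.095 0.126 0.45 0.5; 0 0 0.004 0.095 0.126 0.65 0.5; 0 0 0.004 0.095 0.126 0.8 0.5; 0 0 0.004 0.095 0.126 0.9 0.5; 0 0 0.004 0.095 0.126 0.9 0.5; 0 0 0.004 0.095 0.126 0.9 -0.4; 0 0 0.004 0.095 0.126 0.9 -0.4; 0 0 0.004 0.095 0.126 0.9 -0.4; 0 0 0.004 0.095 0.126 0.9 -0.4; 0 0 0.004 0.095 0.126 0.9 -0.4; 0 0 0.004 0.095 0.126 0.9 -0.4", newtons=60)

```text
time: 4.55
eef_pos: [0.5192, -0.0794, 0.0269]
tcp_rot: [0.972, 0.234, 0.001, 0.001]
contact_force: [0.4, 0.4, 6.5]
opening: 0.456
finger_force: 62.5
```

send_rows(moves="0 0 0 0 0 -0.1 -1; 0 0 0 0 0 -0.2 -1; 0 0 0 0 0 -0.3 -1; 0 0 0 0 0 -0.3 -1")

```text
time: 5.05
eef_pos: [0.5188, -0.0792, 0.0866]
tcp_rot: [0.972, 0.234, 0.001, 0.001]
contact_force: [0.2, 0.6, -1.0]
opening: 0.454
finger_force: 61.8
```

```bash
python3 - <<'E'
import numpy as np
T=np.array([.5915,.2881]);ex=np.array([.997,-.076]);ey=np.array([.076,.997])
for s in(-.046,0,.046): print(s,(T-.009*ex+s*ey).round(4))
E
python3 plan.py .575,.05,.085,-4.4 .579,.243,.085,-4.4; python3 -c "
from plant import ctrl;print(ctrl.get_state()['finger_force'])"
```

```text
-0.046 [0.579  0.2429]
0 [0.5825 0.2888]
0.046 [0.586  0.3346]
t 5.05 turn [ 5.000e-04 -1.000e-04 -1.625e-01] shift [ 0.545 -0.447  0.008] rows>= 6.0 open 0.454 F [ 0.2  0.6 -1. ] pos [ 0.5188 -0.0792  0.0866]
t 5.05 turn [ 5.000e-04 -1.000e-04 -1.625e-01] shift [ 1.002 -1.297  0.007] rows>= 6.0 open 0.454 F [ 0.2  0.6 -1. ] pos [ 0.5188 -0.0792  0.0866]
61.80749114602804
```

send_rows(moves="0 0 -0.03 0.1 -0.1 0 -1; 0 0 -0.06 0.2 -0.2 0 -1; 0 0 -0.09 0.35 -0.3 0 -1; 0 0 -0.12 0.45 -0.4 0 -1; 0 0 -0.15 0.545 -0.447 0 -1; 0 0 -0.1625 0.545 -0.447 0 -1; 0 0 -0.1625 0.545 -0.447 0 -1; 0 0 -0.1625 0.545 -0.447 0 -1")

```text
time: 6.05
eef_pos: [0.5736, 0.0501, 0.0843]
tcp_rot: [0.734, 0.679, -0.001, -0.001]
contact_force: [0.2, -0.3, 0.1]
opening: 0.453
finger_force: 61.8
```

```bash
python3 plan.py .584,.24,.087,-4.4 .586,.3346,.087,-4.4
```

```text
t 6.05 turn [-0.0003  0.     -0.0003] shift [ 0.951 -0.023 -0.013] rows>= 4.0 open 0.453 F [ 0.2 -0.3  0.1] pos [0.5736 0.0501 0.0843]
t 6.05 turn [-0.0003  0.     -0.0003] shift [ 1.423 -0.05  -0.013] rows>= 5.0 open 0.453 F [ 0.2 -0.3  0.1] pos [0.5736 0.0501 0.0843]
```

send_rows(moves="0 0 0 0.25 -0.02 -0.02 -1; 0 0 0 0.5 -0.03 -0.02 -1; 0 0 0 0.75 -0.04 -0.02 -1; 0 0 0 1 -0.05 -0.02 -1; 0 0 0 1 -0.05 -0.02 -1")

```text
time: 6.68
eef_pos: [0.5793, 0.2531, 0.0892]
tcp_rot: [0.733, 0.68, 0.0, -0.0]
contact_force: [-0.6, -0.5, -1.3]
opening: 0.456
finger_force: 66.4
```

send_rows(moves="0 0 0 0.2 0 0 -1; 0 0 0 0.423 0 0 -1; 0 0 0 0.423 0 0 -1; 0 0 0 0.423 0 0 -1; 0 0 0 0.423 0 0 -1")

```text
time: 7.3
eef_pos: [0.5863, 0.3331, 0.089]
tcp_rot: [0.735, 0.679, -0.0, -0.0]
contact_force: [0.1, 0.4, -1.2]
opening: 0.451
finger_force: 66.4
```

```bash
python3 plan.py .586,.3346,.058,-4.4
```

```text
t 7.3 turn [-0.0001  0.0001 -0.0004] shift [ 0.008 -0.002  0.155] rows>= 1.0 open 0.451 F [ 0.1  0.4 -1.2] pos [0.5863 0.3331 0.089 ]
```

send_rows(moves="0 0 0 0.008 0 0.07 -1; 0 0 0 0.008 0 0.12 -1; 0 0 0 0.008 0 0.14 -1; 0 0 0 0.008 0 0.15 -1; 0 0 0 0.008 0 0.155 -1; 0 0 0 0.008 0 0.155 -1; 0 0 0 0.008 0 0.155 -1")

```text
time: 8.18
eef_pos: [0.5866, 0.3364, 0.0587]
tcp_rot: [0.734, 0.679, 0.0, 0.0]
contact_force: [-0.6, -0.2, -1.1]
opening: 0.459
finger_force: 66.4
```

Not touching yet (z 0.0587); lower a little more, then release and go up.

send_rows(moves="0 0 0 0 0 0.005 -1; 0 0 0 0 0 0.01 -1; 0 0 0 0 0 0.01 -1; 0 0 0 0 0 0.01 -1")

```text
time: 8.68
eef_pos: [0.5867, 0.3365, 0.0579]
tcp_rot: [0.734, 0.679, 0.0, 0.0]
contact_force: [-2.8, -1.6, 5.2]
opening: 0.453
finger_force: 67.4
```

send_rows(moves="0 0 0 0 0 0 0.2; 0 0 0 0 0 0 0.2; 0 0 0 0 0 0 0.2; 0 0 0 0 0 0 0.2; 0 0 0 0 0 -0.1 0.2; 0 0 0 0 0 -0.3 0.2; 0 0 0 0 0 -0.6 0.2; 0 0 0 0 0 -0.75 0.3; 0 0 0 -0.3 0 -0.75 0.5; 0 0 0 -0.6 0 -0.75 0.5; 0 0 0 -0.9 0 -0.75 0.5; 0 0 0 -0.9 0 -0.75 0.5")

```text
time: 10.18
eef_pos: [0.5728, 0.1534, 0.2082]
tcp_rot: [0.736, 0.677, 0.001, 0.001]
contact_force: [-0.7, 0.0, 0.4]
opening: 0.754
finger_force: 0.0
```

```bash
cat > tl.py <<'E'
from seg import *
c=cam('top')
for roi in((320,190,480,290),(185,170,330,236)):
  for n,(r,a) in blobs(c,roi).items():
    if a<60 or a>300: continue
    for z in ((.036,) if roi[0]==320 else (.067,)):print(n,np.array(r[0]).round(1),a,ray(c,*r[0],z)[:2].round(4))
E
python3 tl.py; python3 plan.py .4928,-.1848,.2,-25.8
```

```text
green [391.4 240.2] 160.0 [ 0.4922 -0.1871]
blue [442.9 238.6] 154.5 [ 0.5031 -0.3351]
red [212.1 198. ] 157.5 [0.5878 0.3314]
t 10.22 turn [ 0.0003 -0.0002  0.0588] shift [-1.727 -0.263  0.039] rows>= 6.0 open 0.747 F [0.4 0.8 0.1] pos [0.573  0.1552 0.2081]
```

send_rows(moves="0 0 0 -0.25 -0.04 0 0.4; 0 0 0 -0.5 -0.08 0 0.4; 0 0 0 -0.75 -0.11 0 0.4; 0 0 0 -1 -0.15 0 0.4; 0 0 0 -1 -0.15 0 0.4")

```text
time: 10.85
eef_pos: [0.5274, -0.0418, 0.2075]
tcp_rot: [0.735, 0.678, 0.0, 0.001]
contact_force: [0.4, 0.3, 0.0]
opening: 0.697
finger_force: 0.0
```

send_rows(moves="0 0 0.02 -0.2 -0.03 0 0.4; 0 0 0.04 -0.4 -0.06 0 0.4; 0 0 0.0588 -0.6 -0.09 0 0.4; 0 0 0.0588 -0.6 -0.11 0 0.4; 0 0 0.0588 -0.6 -0.11 0 0.4; 0 0 0.0588 -0.6 -0.11 0 0.4")

```text
time: 11.6
eef_pos: [0.4965, -0.1567, 0.2065]
tcp_rot: [0.845, 0.534, 0.0, -0.0]
contact_force: [-0.1, 0.9, -0.6]
opening: 0.701
finger_force: 0.0
```

```bash
python3 wl.py;python3 plan.py .4928,-.1848,.025,-25.8
```

```text
green [328. 250.] 1711.0 [ 0.4923 -0.1857] [np.float64(-25.4), np.float64(-113.8)] [np.float64(0.039), np.float64(0.04)]
t 11.65 turn [ 0.    -0.     0.001] shift [-0.134  0.044  0.907] rows>= 3.0 open 0.698 F [-0.3  0.5 -0.3] pos [ 0.4964 -0.1568  0.2064]
```

send_rows(moves="0 0 0 -0.137 0.045 0.2 0.4; 0 0 0 -0.137 0.045 0.45 0.4; 0 0 0 -0.137 0.045 0.65 0.4; 0 0 0 -0.137 0.045 0.8 0.4; 0 0 0 -0.137 0.045 0.9 0.4; 0 0 0 -0.137 0.045 0.905 0.4; 0 0 0 -0.137 0.045 0.905 -0.4; 0 0 0 -0.137 0.045 0.905 -0.4; 0 0 0 -0.137 0.045 0.905 -0.4; 0 0 0 -0.137 0.045 0.905 -0.4; 0 0 0 -0.137 0.045 0.905 -0.4; 0 0 0 -0.137 0.045 0.905 -0.4", newtons=60)

```text
time: 13.15
eef_pos: [0.4932, -0.1871, 0.0266]
tcp_rot: [0.846, 0.533, 0.001, 0.001]
contact_force: [0.1, 1.4, 6.4]
opening: 0.459
finger_force: 62.0
```

send_rows(moves="0 0 0 0 0 -0.1 -1; 0 0 0 0 0 -0.2 -1; 0 0 0 0 0 -0.3 -1; 0 0 0 0 0 -0.3 -1")

```text
time: 13.65
eef_pos: [0.493, -0.1873, 0.0865]
tcp_rot: [0.846, 0.533, 0.001, 0.001]
contact_force: [-0.7, -0.1, -0.8]
opening: 0.454
finger_force: 61.4
```

```bash
python3 plan.py .573,-.02,.087,-4.4
```

```text
t 13.65 turn [ 0.0005  0.0002 -0.0589] shift [ 0.927 -0.001 -0.003] rows>= 3.0 open 0.454 F [-0.7 -0.1 -0.8] pos [ 0.493  -0.1873  0.0865]
```

send_rows(moves="0 0 -0.02 0.25 0 0 -1; 0 0 -0.04 0.5 0 0 -1; 0 0 -0.0589 0.75 0 0 -1; 0 0 -0.0589 0.927 0 0 -1; 0 0 -0.0589 0.927 0 0 -1")

```text
time: 14.28
eef_pos: [0.572, -0.0175, 0.0837]
tcp_rot: [0.732, 0.681, -0.001, -0.001]
contact_force: [-0.6, -0.4, -0.3]
opening: 0.455
finger_force: 61.3
```

```bash
python3 plan.py .582,.287,.088,-4.4
```

```text
t 14.28 turn [-0.0003 -0.      0.0006] shift [ 1.522 -0.061 -0.021] rows>= 5.0 open 0.455 F [-0.6 -0.4 -0.3] pos [ 0.572  -0.0175  0.0837]
```

send_rows(moves="0 0 0 0.25 -0.02 -0.03 -1; 0 0 0 0.5 -0.03 -0.03 -1; 0 0 0 0.75 -0.04 -0.03 -1; 0 0 0 1 -0.06 -0.03 -1; 0 0 0 1 -0.06 -0.03 -1")

```text
time: 14.9
eef_pos: [0.5746, 0.1824, 0.0901]
tcp_rot: [0.732, 0.681, -0.001, -0.0]
contact_force: [-0.1, -0.4, -0.5]
opening: 0.454
finger_force: 61.3
```

send_rows(moves="0 0 0 0.25 0 0 -1; 0 0 0 0.52 0 0 -1; 0 0 0 0.52 0 0 -1; 0 0 0 0.52 0 0 -1; 0 0 0 0.52 0 0 -1")

```text
time: 15.52
eef_pos: [0.5836, 0.2824, 0.0907]
tcp_rot: [0.734, 0.679, -0.001, -0.0]
contact_force: [-0.2, -0.5, -0.0]
opening: 0.457
finger_force: 61.3
```

```bash
python3 plan.py .582,.287,.0575,-4.4; python3 tl.py
```

```text
t 15.53 turn [-0.0002  0.0001 -0.0003] shift [ 0.022 -0.01   0.166] rows>= 1.0 open 0.457 F [-0.2 -0.5 -0. ] pos [0.5836 0.2824 0.0907]
blue [443.1 238.7] 155.0 [ 0.5028 -0.3357]
```

send_rows(moves="0 0 0 0.012 -0.01 0.07 -1; 0 0 0 0.012 -0.01 0.12 -1; 0 0 0 0.012 -0.01 0.14 -1; 0 0 0 0.012 -0.01 0.155 -1; 0 0 0 0.012 -0.01 0.166 -1; 0 0 0 0.012 -0.01 0.168 -1; 0 0 0 0.012 -0.01 0.168 -1")

```text
time: 16.45
eef_pos: [0.582, 0.2871, 0.058]
tcp_rot: [0.734, 0.68, 0.0, 0.0]
contact_force: [-0.3, -1.1, -1.8]
opening: 0.455
finger_force: 61.3
```

send_rows(moves="0 0 0 0 0 0.005 -1; 0 0 0 0 0 0.007 -1; 0 0 0 0 0 0.007 -1")

```text
time: 16.82
eef_pos: [0.5821, 0.2872, 0.0576]
tcp_rot: [0.734, 0.68, 0.0, 0.0]
contact_force: [-2.7, -1.2, 5.9]
opening: 0.457
finger_force: 62.1
```

send_rows(moves="0 0 0 0 0 0 0.2; 0 0 0 0 0 0 0.2; 0 0 0 0 0 0 0.2; 0 0 0 0 0 0 0.2; 0 0 0 0 0 -0.1 0.2; 0 0 0 0 0 -0.3 0.2; 0 0 0 0 0 -0.6 0.2; 0 0 0 0 0 -0.75 0.3; 0 0 0 -0.3 0 -0.75 0.5; 0 0 0 -0.6 0 -0.75 0.5; 0 0 0 -0.9 0 -0.75 0.5; 0 0 0 -0.9 0 -0.75 0.5")

```text
time: 18.32
eef_pos: [0.5683, 0.104, 0.2082]
tcp_rot: [0.735, 0.678, 0.001, 0.001]
contact_force: [1.1, 0.3, -0.8]
opening: 0.751
finger_force: 0.0
```

```bash
python3 tl.py; python3 plan.py .5035,-.335,.2,-4.4
```

```text
blue [442.9 238.6] 155.5 [ 0.5031 -0.3351]
red [211.9 197.9] 154.5 [0.5879 0.3322]
green [228.3 200. ] 164.5 [0.5838 0.2846]
t 18.38 turn [ 0.0004 -0.0001 -0.0005] shift [-2.223 -0.147  0.039] rows>= 8.0 open 0.749 F [ 0.2  0.6 -0.7] pos [0.5685 0.1059 0.2081]
```

send_rows(moves="0 0 0 -0.25 -0.02 0 0.4; 0 0 0 -0.5 -0.03 0 0.4; 0 0 0 -0.75 -0.05 0 0.4; 0 0 0 -1 -0.07 0 0.4; 0 0 0 -1 -0.07 0 0.4")

```text
time: 19.0
eef_pos: [0.5392, -0.0924, 0.2074]
tcp_rot: [0.735, 0.678, 0.0, 0.001]
contact_force: [0.6, 0.5, 0.5]
opening: 0.7
finger_force: 0.0
```

send_rows(moves="0 0 0 -0.25 -0.02 0 0.4; 0 0 -0.02 -0.5 -0.04 0 0.4; 0 0 -0.05 -0.75 -0.06 0 0.4; 0 0 -0.081 -1 -0.08 0 0.4; 0 0 -0.081 -1 -0.08 0 0.4; 0 0 -0.081 -1 -0.08 0 0.4; 0 0 -0.081 -1 -0.08 0 0.4")

```text
time: 19.88
eef_pos: [0.5082, -0.2871, 0.2064]
tcp_rot: [0.538, 0.843, 0.0, -0.0]
contact_force: [0.6, 0.8, 0.4]
opening: 0.705
finger_force: 0.0
```

```bash
python3 wl.py;python3 plan.py .5035,-.335,.025,24.7
```

```text
t 19.93 turn [ 0.     -0.      0.0005] shift [-0.207 -0.122  0.907] rows>= 4.0 open 0.699 F [ 0.1  0.1 -0.3] pos [ 0.5082 -0.2872  0.2064]
```

```bash
python3 -c "
from h import *
c=cam('wrist','w2.png');print(proj(c,(.5035,-.335,.036)))"
```

```text
(np.float64(293.0701185016812), np.float64(263.93733738602646))
```

View pics/w2.png

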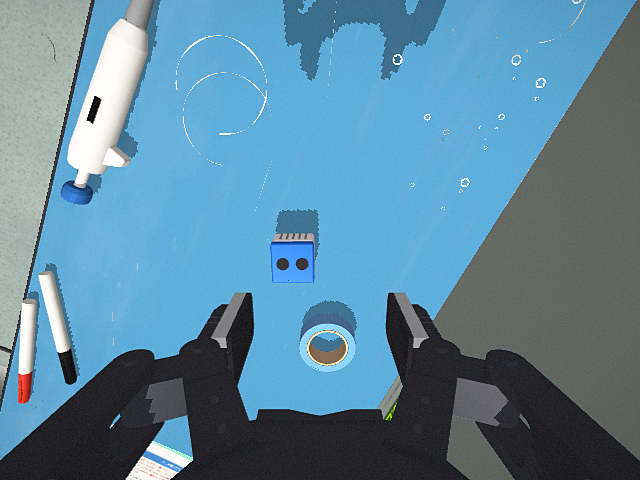

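send_rows(moves="0 0 0 -0.205 -0.122 0.2 0.4; 0 0 0 -0.205 -0.122 0.45 0.4; 0 0 0 -0.205 -0.122 0.65 0.4; 0 0 0 -0.205 -0.122 0.8 0.4; 0 0 0 -0.205 -0.122 0.9 0.4; 0 0 0 -0.205 -0.122 0.905 0.4; 0 0 0 -0.205 -0.122 0.905 -0.4; 0 0 0 -0.205 -0.122 0.905 -0.4; 0 0 0 -0.205 -0.122 0.905 -0.4; 0 0 0 -0.205 -0.122 0.905 -0.4; 0 0 0 -0.205 -0.122 0.905 -0.4; 0 0 0 -0.205 -0.122 0.905 -0.4", newtons=60)

```text
time: 21.48
eef_pos: [0.5036, -0.3373, 0.0271]
tcp_rot: [0.539, 0.842, -0.0, 0.002]
contact_force: [-0.7, 0.5, 6.4]
opening: 0.452
finger_force: 62.2
```

send_rows(moves="0 0 0 0 0 -0.1 -1; 0 0 0 0 0 -0.2 -1; 0 0 0 0 0 -0.3 -1; 0 0 0 0 0 -0.3 -1")

```text
time: 21.98
eef_pos: [0.5039, -0.3377, 0.0885]
tcp_rot: [0.539, 0.842, -0.001, 0.003]
contact_force: [-0.4, -0.2, -0.4]
opening: 0.458
finger_force: 61.6
```

```bash
python3 plan.py .545,-.16,.087,-4.4
```

```text
t 21.98 turn [0.0005 0.0007 0.081 ] shift [0.721 0.559 0.005] rows>= 3.0 open 0.458 F [-0.4 -0.2 -0.4] pos [ 0.5039 -0.3377  0.0885]
```

send_rows(moves="0 0 0.02 0.2 0.16 0 -1; 0 0 0.05 0.4 0.31 0 -1; 0 0 0.081 0.6 0.46 0 -1; 0 0 0.081 0.72 0.56 0 -1; 0 0 0.081 0.72 0.56 0 -1")

```text
time: 22.6
eef_pos: [0.5436, -0.1565, 0.0846]
tcp_rot: [0.732, 0.681, -0.0, -0.001]
contact_force: [0.1, -0.0, -0.7]
opening: 0.457
finger_force: 61.7
```

```bash
python3 plan.py .574,.05,.087,-4.4 .5785,.24,.088,-4.4
```

```text
t 22.6 turn [-0.0002 -0.0001  0.0006] shift [ 1.041  0.076 -0.011] rows>= 4.0 open 0.457 F [ 0.1 -0.  -0.7] pos [ 0.5436 -0.1565  0.0846]
t 22.6 turn [-0.0002 -0.0001  0.0006] shift [ 1.99   0.029 -0.016] rows>= 7.0 open 0.457 F [ 0.1 -0.  -0.7] pos [ 0.5436 -0.1565  0.0846]
```

send_rows(moves="0 0 0 0.25 0.02 -0.02 -1; 0 0 0 0.5 0.04 -0.03 -1; 0 0 0 0.75 0.06 -0.03 -1; 0 0 0 1 0.075 -0.03 -1; 0 0 0 1 0.075 -0.03 -1; 0 0 0 1 0.075 -0.03 -1")

```text
time: 23.35
eef_pos: [0.5741, 0.0385, 0.091]
tcp_rot: [0.734, 0.679, -0.0, 0.0]
contact_force: [-0.0, -0.1, -0.0]
opening: 0.457
finger_force: 61.6
```

```bash
python3 plan.py .5785,.24,.09,-4.4
```

```text
t 23.35 turn [-0.0001  0.0001 -0.    ] shift [ 1.006 -0.055  0.004] rows>= 4.0 open 0.457 F [-0.  -0.1 -0. ] pos [0.5741 0.0385 0.091 ]
```

send_rows(moves="0 0 0 0.25 -0.02 0 -1; 0 0 0 0.5 -0.03 0 -1; 0 0 0 0.75 -0.045 0 -1; 0 0 0 0.994 -0.055 0 -1; 0 0 0 0.994 -0.055 0 -1; 0 0 0 0.994 -0.055 0 -1; 0 0 0 0.994 -0.055 0 -1")

```text
time: 24.22
eef_pos: [0.5787, 0.2365, 0.0911]
tcp_rot: [0.735, 0.679, -0.0, 0.0]
contact_force: [-0.6, -0.2, -0.3]
opening: 0.455
finger_force: 61.6
```

send_rows(moves="0 0 0 0 0 0.07 -1; 0 0 0 0 0 0.11 -1; 0 0 0 0 0 0.13 -1; 0 0 0 0 0 0.145 -1; 0 0 0 0 0 0.16 -1; 0 0 0 0 0 0.16 -1; 0 0 0 0 0 0.16 -1")

```text
time: 25.1
eef_pos: [0.5786, 0.2387, 0.0596]
tcp_rot: [0.734, 0.68, 0.0, 0.0]
contact_force: [-0.2, -0.3, -0.3]
opening: 0.453
finger_force: 61.6
```

send_rows(moves="0 0 0 0 0 0.005 -1; 0 0 0 0 0 0.01 -1; 0 0 0 0 0 0.012 -1; 0 0 0 0 0 0.012 -1")

```text
time: 25.6
eef_pos: [0.5787, 0.2387, 0.0582]
tcp_rot: [0.734, 0.68, 0.0, 0.0]
contact_force: [-2.3, -1.1, 5.0]
opening: 0.455
finger_force: 62.3
```

send_rows(moves="0 0 0 0 0 0 0.2; 0 0 0 0 0 0 0.2; 0 0 0 0 0 0 0.2; 0 0 0 0 0 0 0.2; 0 0 0 0 0 -0.1 0.2; 0 0 0 0 0 -0.3 0.2; 0 0 0 0 0 -0.6 0.2; 0 0 0 0 0 -0.75 0.3; 0 0 0 -0.3 0 -0.75 0.5; 0 0 0 -0.6 -0.3 -0.75 0.2; 0 0 0 -0.6 -0.5 -0.75 0.2; 0 0 0 -0.6 -0.5 -0.75 0.2")

```text
time: 27.1
eef_pos: [0.4652, 0.1259, 0.2062]
tcp_rot: [0.734, 0.679, -0.001, -0.001]
contact_force: [0.7, 0.3, 0.8]
opening: 0.598
finger_force: 0.0
```

```bash
python3 - <<'E'
from seg import *
c=cam('top')
im=c['image'][170:280,180:350,::-1]
cv2.imwrite('pics/rd2.png',cv2.resize(im,None,fx=4.7,fy=4.7,interpolation=cv2.INTER_CUBIC))
c=cam('scene');im=c['image'][150:290,160:350,::-1]
cv2.imwrite('pics/sc2.png',cv2.resize(im,None,fx=4.2,fy=4.2,interpolation=cv2.INTER_CUBIC))
E
python3 plan.py .455,.165,.18,-4.4 .455,.165,.08,40
```

```text
t 27.2 turn [ 0.0006 -0.0001 -0.    ] shift [ 0.186 -0.09   0.143] rows>= 1.0 open 0.598 F [-0.3  0.4  0.5] pos [0.47   0.1265 0.2087]
t 27.2 turn [ 6.000e-04  1.000e-04 -1.233e-01] shift [ 0.186 -0.092  0.643] rows>= 5.0 open 0.598 F [-0.3  0.4  0.5] pos [0.47   0.1265 0.2087]
```

View pics/sc2.png

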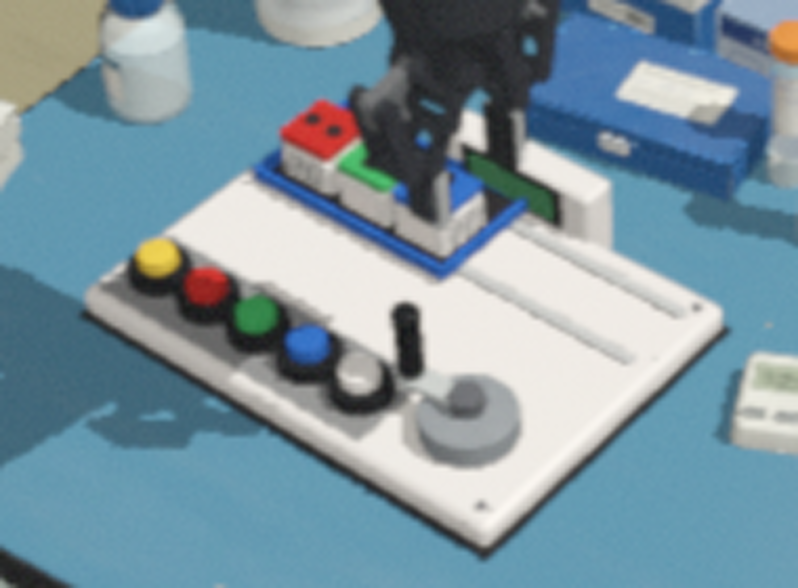

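```bash
python3 - <<'E'
from h import *
c=cam('wrist','w3.png');np.save('w3.npy',np.array(c['extrinsics']))
print(proj(c,(.455,.165,.102)),proj(c,(.455,.165,.052)),proj(c,(.456,.1277,.055)))
E
```

```text
(np.float64(292.5957042374684), np.float64(191.49867966757338)) (np.float64(296.8512868472949), np.float64(181.32391578986926)) (np.float64(301.98330498220315), np.float64(225.74337433304086))
```

View pics/w3.png

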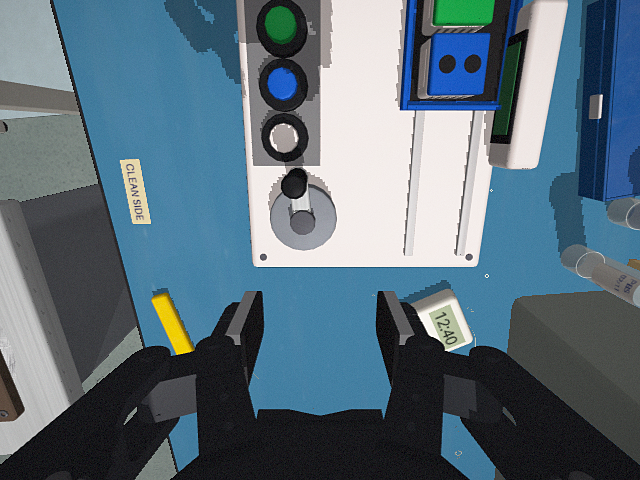

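```bash
python3 - <<'E'
from h import *
c=cam('wrist')
for n,u,v,z in(('handle',293,184,.102),('hub',302,222,.057),('white',286,137,.0455),('blue',282.5,84,.0455),('green',281,25,.0455)): print(n,ray(c,u,v,z)[:2].round(4))
E
```

```text
handle [0.4567 0.1702]
hub [0.4574 0.1316]
white [0.4501 0.2006]
blue [0.4515 0.2402]
green [0.4547 0.2803]
```

```bash
python3 plan.py .456,.1675,.079,-4.4
```

```text
t 27.3 turn [ 0.0006 -0.0001  0.0001] shift [ 0.197 -0.094  0.649] rows>= 3.0 open 0.601 F [-0.4  0.3  0.4] pos [0.4713 0.1268 0.2088]
```

send_rows(moves="0 0 0 0.1 -0.05 0.1 0.2; 0 0 0 0.197 -0.09 0.2 0.2; 0 0 0 0.197 -0.09 0.3 0.2; 0 0 0 0.197 -0.09 0.4 0.2; 0 0 0 0.197 -0.09 0.5 0.2; 0 0 0 0.197 -0.09 0.58 0.2; 0 0 0 0.197 -0.09 0.65 0.2; 0 0 0 0.197 -0.09 0.65 0.2; 0 0 0 0.197 -0.09 0.65 0.2")

```text
time: 28.42
eef_pos: [0.4552, 0.1673, 0.0775]
tcp_rot: [0.734, 0.68, 0.0, 0.0]
contact_force: [0.9, 0.2, 1.0]
opening: 0.598
finger_force: 0.0
```

```bash
python3 - <<'E'
from h import *
c=cam('wrist','w4.png')
E
```

```text
(no output)
```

View pics/w4.png

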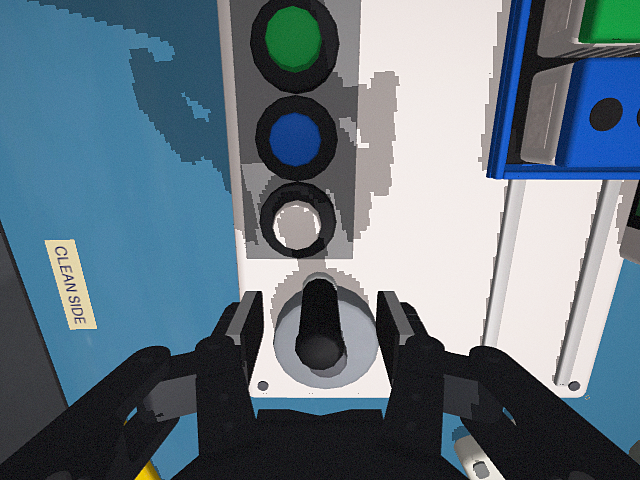

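```bash
python3 - <<'E'
from h import *
c=cam('wrist')
for u,v,z in((320,352,.102),(320,283,.052),(298,224,.0455),(295,138,.0455),(294,39,.0455)): print(ray(c,u,v,z)[:2].round(4))
s=ctrl.get_state()['eef_pos'];print(s, proj(c,s),proj(c,s+[0,0,.024]))
E
```

```text
[0.4558 0.1696]
[0.4562 0.1732]
[0.4478 0.202 ]
[0.4502 0.2418]
[0.4535 0.2809]
[0.45531838 0.16733569 0.0777813 ] (np.float64(319.0724854758503), np.float64(321.484119339224)) (np.float64(319.14221508167657), np.float64(357.0515082464938))
```

```bash
python3 - <<'E'
import numpy as np
for p0 in(-5,175):
    a=np.radians(p0+15*np.arange(1,13));b=np.radians(p0)
    print(p0,'; '.join(f'0 0 0 {.19*(np.cos(t)-np.cos(b)):.3f} {.19*(np.sin(t)-np.sin(b)):.3f} 0 -1' for t in a))
E
```

```text
-5 0 0 0 -0.002 0.050 0 -1; 0 0 0 -0.017 0.097 0 -1; 0 0 0 -0.044 0.139 0 -1; 0 0 0 -0.080 0.172 0 -1; 0 0 0 -0.124 0.195 0 -1; 0 0 0 -0.173 0.206 0 -1; 0 0 0 -0.222 0.204 0 -1; 0 0 0 -0.270 0.189 0 -1; 0 0 0 -0.311 0.162 0 -1; 0 0 0 -0.345 0.126 0 -1; 0 0 0 -0.368 0.082 0 -1; 0 0 0 -0.379 0.033 0 -1
175 0 0 0 0.002 -0.050 0 -1; 0 0 0 0.017 -0.097 0 -1; 0 0 0 0.044 -0.139 0 -1; 0 0 0 0.080 -0.172 0 -1; 0 0 0 0.124 -0.195 0 -1; 0 0 0 0.173 -0.206 0 -1; 0 0 0 0.222 -0.204 0 -1; 0 0 0 0.270 -0.189 0 -1; 0 0 0 0.311 -0.162 0 -1; 0 0 0 0.345 -0.126 0 -1; 0 0 0 0.368 -0.082 0 -1; 0 0 0 0.379 -0.033 0 -1
```

send_rows(moves="0 0 0 0.012 0 0 0; 0 0 0 0.012 0 0 -1; 0 0 0 0.012 0 0 -1; 0 0 0 0.012 0 0 -1; 0 0 0 0.012 0 0 -1; 0 0 0 0.012 0 0 -1; 0 0 0 0.012 0 0 -1; 0 0 0 0.012 0 0 -1", newtons=35)

```text
time: 29.52
eef_pos: [0.4553, 0.1697, 0.0773]
tcp_rot: [0.734, 0.679, 0.001, 0.0]
contact_force: [2.0, 1.7, 2.4]
opening: 0.19
finger_force: 34.2
```

Gripped (opening ≈16 mm). First 90°.

send_rows(moves="0 0 0 -0.002 0.05 0 -1; 0 0 0 -0.017 0.097 0 -1; 0 0 0 -0.044 0.139 0 -1; 0 0 0 -0.08 0.172 0 -1; 0 0 0 -0.124 0.195 0 -1; 0 0 0 -0.173 0.206 0 -1")

```text
time: 30.28
eef_pos: [0.494, 0.133, 0.0773]
tcp_rot: [0.734, 0.679, 0.002, -0.0]
contact_force: [1.5, 5.5, 2.7]
opening: 0.188
finger_force: 34.2
```

send_rows(moves="0 0 0 -0.049 -0.002 0 -1; 0 0 0 -0.097 -0.017 0 -1; 0 0 0 -0.138 -0.044 0 -1; 0 0 0 -0.172 -0.08 0 -1; 0 0 0 -0.195 -0.124 0 -1; 0 0 0 -0.206 -0.173 0 -1")

```text
time: 31.02
eef_pos: [0.4563, 0.0934, 0.0773]
tcp_rot: [0.734, 0.679, 0.001, 0.001]
contact_force: [5.4, 3.0, 0.1]
opening: 0.188
finger_force: 34.6
```

send_rows(moves="0 0 0 0.002 -0.05 0 -1; 0 0 0 0.017 -0.097 0 -1; 0 0 0 0.044 -0.139 0 -1; 0 0 0 0.08 -0.172 0 -1; 0 0 0 0.124 -0.195 0 -1; 0 0 0 0.173 -0.206 0 -1; 0 0 0 0.222 -0.204 0 -1; 0 0 0 0.27 -0.189 0 -1; 0 0 0 0.311 -0.162 0 -1; 0 0 0 0.345 -0.126 0 -1; 0 0 0 0.368 -0.082 0 -1; 0 0 0 0.379 -0.033 0 -1")

```text
time: 32.52
eef_pos: [0.4525, 0.1698, 0.077]
tcp_rot: [0.734, 0.68, -0.003, -0.002]
contact_force: [-5.4, 1.6, 9.1]
opening: 0.185
finger_force: 34.8
```

```bash
python3 plan.py .4553,.1697,.0775,-4.4; python3 tl.py
```

```text
t 32.52 turn [-0.0012  0.0002  0.0001] shift [ 0.001  0.014 -0.003] rows>= 1.0 open 0.185 F [-5.4  1.6  9.1] pos [0.4525 0.1698 0.077 ]
red [222.7 199.2] 158.0 [0.5854 0.3008]
green [238.8 201.3] 166.5 [0.5812 0.2543]
blue [254.5 203.1] 156.0 [0.5778 0.209 ]
```

send_rows(moves="0 0 0 -0.002 0.05 0 -1; 0 0 0 -0.017 0.097 0 -1; 0 0 0 -0.044 0.139 0 -1; 0 0 0 -0.08 0.172 0 -1; 0 0 0 -0.124 0.195 0 -1; 0 0 0 -0.173 0.206 0 -1; 0 0 0 -0.222 0.204 0 -1; 0 0 0 -0.27 0.189 0 -1; 0 0 0 -0.311 0.162 0 -1; 0 0 0 -0.345 0.126 0 -1; 0 0 0 -0.368 0.082 0 -1; 0 0 0 -0.379 0.033 0 -1")

```text
time: 34.08
eef_pos: [0.4559, 0.0933, 0.0772]
tcp_rot: [0.734, 0.679, 0.001, 0.001]
contact_force: [4.7, 2.9, 0.6]
opening: 0.189
finger_force: 34.9
```

send_rows(moves="0 0 0 0.002 -0.05 0 -1; 0 0 0 0.017 -0.097 0 -1; 0 0 0 0.044 -0.139 0 -1; 0 0 0 0.08 -0.172 0 -1; 0 0 0 0.124 -0.195 0 -1; 0 0 0 0.173 -0.206 0 -1; 0 0 0 0.222 -0.204 0 -1; 0 0 0 0.27 -0.189 0 -1; 0 0 0 0.311 -0.162 0 -1; 0 0 0 0.345 -0.126 0 -1; 0 0 0 0.368 -0.082 0 -1; 0 0 0 0.379 -0.033 0 -1")

```text
time: 35.58
eef_pos: [0.4522, 0.1698, 0.077]
tcp_rot: [0.734, 0.68, -0.003, -0.002]
contact_force: [-4.8, 0.8, 9.5]
opening: 0.189
finger_force: 34.9
```

send_rows(moves="0 0 0 -0.002 0.05 0 -1; 0 0 0 -0.017 0.097 0 -1; 0 0 0 -0.044 0.139 0 -1; 0 0 0 -0.08 0.172 0 -1; 0 0 0 -0.124 0.195 0 -1; 0 0 0 -0.173 0.206 0 -1; 0 0 0 -0.222 0.204 0 -1; 0 0 0 -0.27 0.189 0 -1; 0 0 0 -0.311 0.162 0 -1; 0 0 0 -0.345 0.126 0 -1; 0 0 0 -0.368 0.082 0 -1; 0 0 0 -0.379 0.033 0 -1")

```text
time: 37.08
eef_pos: [0.4557, 0.0934, 0.0773]
tcp_rot: [0.734, 0.679, 0.001, 0.001]
contact_force: [5.0, 2.3, 0.1]
opening: 0.188
finger_force: 34.9
```

```bash
python3 tl.py; python3 plan.py .4553,.1697,.0775,-4.4; python3 - <<'E'
import numpy as np
for p0 in(175,):
    a=np.radians(p0+7.5*np.arange(1,25));b=np.radians(p0)
    print(p0,'; '.join(f'0 0 0 {.19*(np.cos(t)-np.cos(b)):.3f} {.19*(np.sin(t)-np.sin(b)):.3f} 0 -1' for t in a[:12]))
E
```

```text
red [238.9 201.1] 159.0 [0.5819 0.2541]
green [255.3 203.2] 168.5 [0.5775 0.2068]
blue [271.6 203.5] 111.0 [0.5785 0.1604]
t 37.12 turn [-0.0001  0.0001  0.0001] shift [ 0.381 -0.024 -0.002] rows>= 2.0 open 0.192 F [1.8 1.4 5.8] pos [0.4544 0.0934 0.0771]
175 0 0 0 -0.001 -0.025 0 -1; 0 0 0 0.002 -0.050 0 -1; 0 0 0 0.008 -0.074 0 -1; 0 0 0 0.017 -0.097 0 -1; 0 0 0 0.029 -0.119 0 -1; 0 0 0 0.044 -0.139 0 -1; 0 0 0 0.061 -0.157 0 -1; 0 0 0 0.080 -0.172 0 -1; 0 0 0 0.102 -0.185 0 -1; 0 0 0 0.124 -0.195 0 -1; 0 0 0 0.148 -0.202 0 -1; 0 0 0 0.173 -0.206 0 -1
```

send_rows(moves="0 0 0 0.002 -0.05 0 -1; 0 0 0 0.017 -0.097 0 -1; 0 0 0 0.044 -0.139 0 -1; 0 0 0 0.08 -0.172 0 -1; 0 0 0 0.124 -0.195 0 -1; 0 0 0 0.173 -0.206 0 -1; 0 0 0 0.222 -0.204 0 -1; 0 0 0 0.27 -0.189 0 -1; 0 0 0 0.311 -0.162 0 -1; 0 0 0 0.345 -0.126 0 -1; 0 0 0 0.368 -0.082 0 -1; 0 0 0 0.379 -0.033 0 -1")

```text
time: 38.62
eef_pos: [0.4523, 0.1698, 0.0769]
tcp_rot: [0.733, 0.68, -0.003, -0.002]
contact_force: [-5.4, 0.9, 9.8]
opening: 0.185
finger_force: 35.0
```

```bash
python3 - <<'E'
import numpy as np
for p0 in(-5,40,85,130,175):
    a=np.radians(p0+7.5*np.arange(1,7));b=np.radians(p0)
    print(p0,'; '.join(f'0 0 0 {.19*(np.cos(t)-np.cos(b)):.3f} {.19*(np.sin(t)-np.sin(b)):.3f} 0 -1' for t in a))
from seg import *
c=cam('top')
im=c['image'][170:280,180:350,::-1]
cv2.imwrite('pics/rd3.png',cv2.resize(im,None,fx=4.7,fy=4.7,interpolation=cv2.INTER_CUBIC))
E
```

```text
-5 0 0 0 0.001 0.025 0 -1; 0 0 0 -0.002 0.050 0 -1; 0 0 0 -0.008 0.074 0 -1; 0 0 0 -0.017 0.097 0 -1; 0 0 0 -0.029 0.119 0 -1; 0 0 0 -0.044 0.139 0 -1
40 0 0 0 -0.017 0.018 0 -1; 0 0 0 -0.037 0.034 0 -1; 0 0 0 -0.058 0.046 0 -1; 0 0 0 -0.081 0.056 0 -1; 0 0 0 -0.104 0.063 0 -1; 0 0 0 -0.129 0.067 0 -1
85 0 0 0 -0.025 0.001 0 -1; 0 0 0 -0.050 -0.002 0 -1; 0 0 0 -0.074 -0.008 0 -1; 0 0 0 -0.097 -0.017 0 -1; 0 0 0 -0.119 -0.029 0 -1; 0 0 0 -0.139 -0.044 0 -1
130 0 0 0 -0.018 -0.017 0 -1; 0 0 0 -0.034 -0.037 0 -1; 0 0 0 -0.046 -0.058 0 -1; 0 0 0 -0.056 -0.081 0 -1; 0 0 0 -0.063 -0.104 0 -1; 0 0 0 -0.067 -0.129 0 -1
175 0 0 0 -0.001 -0.025 0 -1; 0 0 0 0.002 -0.050 0 -1; 0 0 0 0.008 -0.074 0 -1; 0 0 0 0.017 -0.097 0 -1; 0 0 0 0.029 -0.119 0 -1; 0 0 0 0.044 -0.139 0 -1
```

View pics/rd3.png

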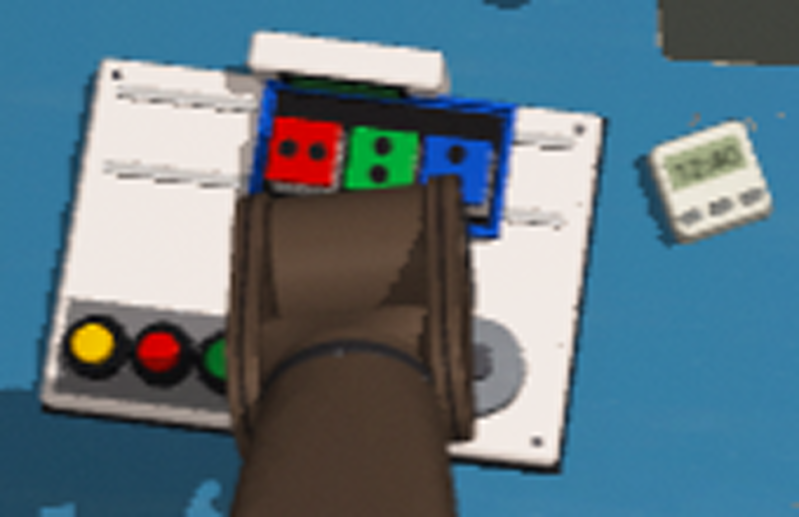

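send_rows(moves="0 0 0 0.001 0.025 0 -1; 0 0 0 -0.002 0.05 0 -1; 0 0 0 -0.008 0.074 0 -1; 0 0 0 -0.017 0.097 0 -1; 0 0 0 -0.029 0.119 0 -1; 0 0 0 -0.044 0.139 0 -1")

```text
time: 39.42
eef_pos: [0.4807, 0.1602, 0.0773]
tcp_rot: [0.734, 0.679, -0.0, -0.002]
contact_force: [-0.2, 6.7, 6.2]
opening: 0.188
finger_force: 34.7
```

send_rows(moves="0 0 0 -0.017 0.018 0 -1; 0 0 0 -0.037 0.034 0 -1; 0 0 0 -0.058 0.046 0 -1; 0 0 0 -0.081 0.056 0 -1; 0 0 0 -0.104 0.063 0 -1; 0 0 0 -0.129 0.067 0 -1")

```text
time: 40.17
eef_pos: [0.4938, 0.133, 0.0774]
tcp_rot: [0.734, 0.679, 0.001, -0.0]
contact_force: [4.8, 4.4, 2.3]
opening: 0.191
finger_force: 34.8
```

send_rows(moves="0 0 0 -0.025 0.001 0 -1; 0 0 0 -0.05 -0.002 0 -1; 0 0 0 -0.074 -0.008 0 -1; 0 0 0 -0.097 -0.017 0 -1; 0 0 0 -0.119 -0.029 0 -1; 0 0 0 -0.139 -0.044 0 -1")

```text
time: 40.92
eef_pos: [0.483, 0.1049, 0.0774]
tcp_rot: [0.734, 0.68, 0.001, 0.001]
contact_force: [4.8, 0.6, 1.3]
opening: 0.191
finger_force: 35.0
```

send_rows(moves="0 0 0 -0.018 -0.017 0 -1; 0 0 0 -0.034 -0.037 0 -1; 0 0 0 -0.046 -0.058 0 -1; 0 0 0 -0.056 -0.081 0 -1")

```text
time: 41.42
eef_pos: [0.4653, 0.0947, 0.0772]
tcp_rot: [0.734, 0.68, 0.0, 0.0]
contact_force: [3.8, -0.6, 3.3]
opening: 0.188
finger_force: 35.1
```

```bash
python3 - <<'E'
import numpy as np
for p0 in(160,205,250,295):
    a=np.radians(p0+7.5*np.arange(1,7));b=np.radians(p0)
    print(p0,'; '.join(f'0 0 0 {.19*(np.cos(t)-np.cos(b)):.3f} {.19*(np.sin(t)-np.sin(b)):.3f} 0 -1' for t in a))
E
```

```text
160 0 0 0 -0.007 -0.024 0 -1; 0 0 0 -0.011 -0.048 0 -1; 0 0 0 -0.011 -0.073 0 -1; 0 0 0 -0.009 -0.098 0 -1; 0 0 0 -0.003 -0.122 0 -1; 0 0 0 0.006 -0.145 0 -1
205 0 0 0 0.012 -0.022 0 -1; 0 0 0 0.027 -0.042 0 -1; 0 0 0 0.044 -0.060 0 -1; 0 0 0 0.063 -0.075 0 -1; 0 0 0 0.084 -0.088 0 -1; 0 0 0 0.107 -0.098 0 -1
250 0 0 0 0.024 -0.007 0 -1; 0 0 0 0.048 -0.011 0 -1; 0 0 0 0.073 -0.011 0 -1; 0 0 0 0.098 -0.009 0 -1; 0 0 0 0.122 -0.003 0 -1; 0 0 0 0.145 0.006 0 -1
295 0 0 0 0.022 0.012 0 -1; 0 0 0 0.042 0.027 0 -1; 0 0 0 0.060 0.044 0 -1; 0 0 0 0.075 0.063 0 -1; 0 0 0 0.088 0.084 0 -1; 0 0 0 0.098 0.107 0 -1
```

send_rows(moves="0 0 0 -0.007 -0.024 0 -1; 0 0 0 -0.011 -0.048 0 -1; 0 0 0 -0.011 -0.073 0 -1")

```text
time: 41.8
eef_pos: [0.4521, 0.0938, 0.0775]
tcp_rot: [0.734, 0.68, 0.002, 0.002]
contact_force: [13.8, -0.9, -3.6]
opening: 0.185
finger_force: 36.8
```

send_rows(moves="0 0 0 0.002 -0.025 0 -1; 0 0 0 0.008 -0.049 0 -1; 0 0 0 0.017 -0.072 0 -1")

```text
time: 42.18
eef_pos: [0.449, 0.0958, 0.0791]
tcp_rot: [0.733, 0.68, 0.013, 0.016]
contact_force: [46.7, -8.8, -29.0]
opening: 0.188
finger_force: 43.6
```

send_rows(moves="0 0 0 -0.01 0.04 0 -1; 0 0 0 -0.015 0.06 0 -1; 0 0 0 -0.015 0.06 0 -1")

```text
time: 42.55
eef_pos: [0.4518, 0.0942, 0.0778]
tcp_rot: [0.734, 0.679, 0.004, 0.003]
contact_force: [13.3, -1.7, -2.1]
opening: 0.188
finger_force: 37.1
```

send_rows(moves="0 0 0 0 0 0 -0.5; 0 0 0 0 0 0 0; 0 0 0 0 0 0 0; 0 0 0 0 0 0 0; 0 0 0 0 0 0 0; 0 0 0 0 0 -0.1 0; 0 0 0 0 0 -0.2 0; 0 0 0 0 0 -0.4 0; 0 0 0 0 0 -0.6 0; 0 0 0 0 0 -0.6 0")

```text
time: 43.8
eef_pos: [0.4504, 0.0946, 0.2008]
tcp_rot: [0.734, 0.68, 0.003, 0.003]
contact_force: [0.8, -0.7, -0.2]
opening: 0.498
finger_force: 0.0
```

```bash
python3 - <<'E'
from h import *
c=cam('wrist','w5.png')
E
python3 plan.py .457,.3195,.13,-4.4; python3 tl.py
```

```text
t 43.85 turn [ 0.0005 -0.      0.    ] shift [ 1.124 -0.047  0.342] rows>= 4.0 open 0.499 F [-0.2 -0.5 -0.8] pos [0.4489 0.0946 0.1984]
red [249.7 202.4] 157.5 [0.5792 0.2231]
green [269.7 193.5] 115.0 [0.608  0.1677]
```

View pics/w5.png

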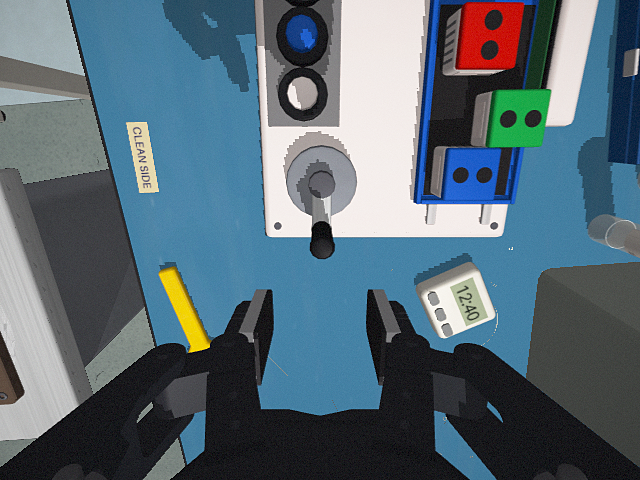

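```bash
python3 - <<'E'
from seg import *
c=cam('wrist')
rd=lambda p:(np.array(p[:2])-[.583,.1764])@np.array([[.997,.076],[-.076,.997]])
for n,(r,a) in blobs(c,(430,0,560,220)).items():
    b=cv2.boxPoints(r); p=ray(c,*r[0],.067)
    print(n,np.array(r[0]).round(),a,np.array(r[1]).round(1),round(r[2],1),p[:2].round(4),rd(p).round(4))
im=c['image'][0:240,400:640,::-1]
cv2.imwrite('pics/w6.png',cv2.resize(im,None,fx=2.5,fy=2.5,interpolation=cv2.INTER_CUBIC))
for q in ((417,200),(516,203),(430,0)): print(ray(c,*q,.037)[:2].round(4))
E
```

```text
red [499.  34.] 3870.5 [60.2 74.8] 7.1 [0.5772 0.2234] [-0.0094  0.0465]
green [526. 117.] 3295.0 [58. 65.] 90.0 [0.6006 0.1695] [ 0.0181 -0.0055]
blue [481. 176.] 3336.0 [ 57. 102.] 90.0 [0.5712 0.1306] [-0.0083 -0.0465]
[0.5321 0.1092]
[0.616  0.1004]
[0.54   0.2548]
```

View pics/w6.png

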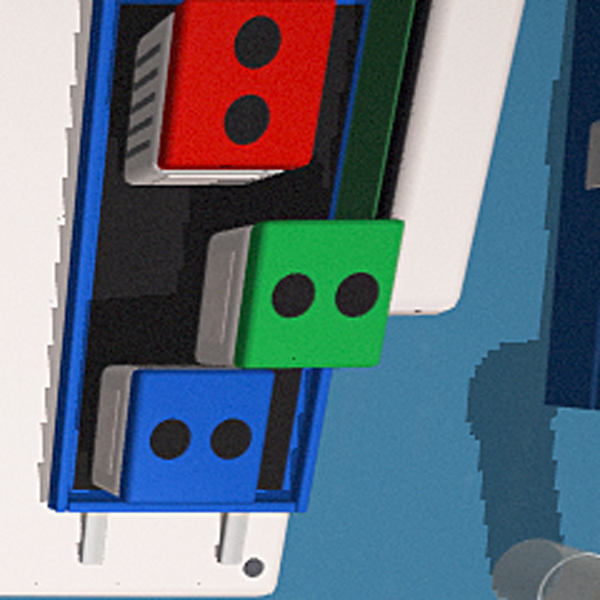

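```bash
cat > chk.py <<'E'
from seg import *
ex=np.array([.997,-.076]);ey=np.array([.076,.997])
for cn in('scene','top'):
    c=cam(cn)
    for n,p in(('red',(.5772,.2234)),('green',(.6006,.1695)),('blue',(.5712,.1306))):
        q=np.array([proj(c,[*(np.array(p)+a*.02*ex+b*.02*ey),.067]) for a,b in((1,1),(1,-1),(-1,-1),(-1,1))])
        x0,y0=(q.min(0)-12).astype(int);x1,y1=(q.max(0)+12).astype(int)
        r=blobs(c,(x0,y0,x1,y1)).get(n)
        if r: b=cv2.boxPoints(r[0]);print(cn,n,'pred c',q.mean(0).round(1),'area',cv2.contourArea(q.astype(np.float32)),'| seen c',np.array(r[0][0]).round(1),r[1],'size',np.round(r[0][1],1),round(r[0][2],1),'pred',[np.round(t,1) for t in cv2.minAreaRect(q.astype(np.float32))[1:]])
E
python3 chk.py
```

```text
scene red pred c [268.6 196.1] area 165.3354359427467 | seen c [276.7 196.9] 6.5 size [2.2 4.9] 63.4 pred [array([18.8, 12.3]), np.float64(27.9)]
scene green pred c [291.5 198.6] area 167.46929506817833 | seen c [293. 204.] 0.0 size [0. 0.] 0.0 pred [array([18.9, 12.1]), np.float64(27.5)]
scene blue pred c [297.7 210.9] area 178.92926797899418 | seen c [302.8 214.3] 124.0 size [23.5 22.7] 47.0 pred [array([19.2, 12.6]), np.float64(27.9)]
top red pred c [249.5 203.1] area 188.8606279506348 | seen c [249.7 202.5] 162.5 size [14.  13.7] 8.1 pred [array([14.5, 13.6]), np.float64(6.6)]
top green pred c [268.9 196. ] area 187.11472211172804 | seen c [270.  193.5] 118.5 size [11. 14.] 90.0 pred [array([14.3, 13.5]), np.float64(6.5)]
top blue pred c [281.8 206.4] area 189.53594560013153 | seen c [286.7 193.1] 15.5 size [17.4  6.7] 26.6 pred [array([14.3, 13.6]), np.float64(6.6)]
```

send_rows(moves="0 0 0 0.25 0 0 -1; 0 0 0 0.5 -0.02 0 -1; 0 0 0 0.75 -0.03 0 -1; 0 0 0 1 -0.05 0 -1; 0 0 0 1 -0.05 0 -1")

```text
time: 44.68
eef_pos: [0.4524, 0.297, 0.1952]
tcp_rot: [0.732, 0.681, -0.001, -0.001]
contact_force: [-0.2, -0.3, 0.6]
opening: 0.001
finger_force: 0.0
```

send_rows(moves="0 0 0 0.25 0 0 -1; 0 0 0 0.5 -0.02 0 -1; 0 0 0 0.5 -0.02 0 -1")

```text
time: 45.05
eef_pos: [0.4566, 0.396, 0.1954]
tcp_rot: [0.733, 0.68, -0.001, -0.0]
contact_force: [0.3, -1.0, -0.1]
opening: -0.002
finger_force: 0.0
```

```bash
python3 chk.py; python3 - <<'E'
from h import *
a=cam('scene')['image'][170:250,220:350,::-1];b=cam('top')['image'][175:225,225:310,::-1]
a=cv2.resize(a,(700,431),interpolation=cv2.INTER_CUBIC)[:300*0+431];cv2.imwrite('pics/s7.png',a);cv2.imwrite('pics/t7.png',cv2.resize(b,None,fx=9,fy=9,interpolation=cv2.INTER_CUBIC))
E
```

```text
scene red pred c [268.6 196.1] area 165.3354359427467 | seen c [269.4 197.3] 120.5 size [11.6 16.7] 51.3 pred [array([18.8, 12.3]), np.float64(27.9)]
scene green pred c [291.5 198.6] area 167.46929506817833 | seen c [291.1 204.3] 0.0 size [2.2 0.4] 26.6 pred [array([18.9, 12.1]), np.float64(27.5)]
scene blue pred c [297.7 210.9] area 178.92926797899418 | seen c [303.  214.5] 103.5 size [23.  22.7] 47.0 pred [array([19.2, 12.6]), np.float64(27.9)]
top red pred c [249.5 203.1] area 188.8606279506348 | seen c [249.7 202.4] 160.5 size [14.  13.6] 8.1 pred [array([14.5, 13.6]), np.float64(6.6)]
top green pred c [268.9 196. ] area 187.11472211172804 | seen c [269.5 195. ] 164.0 size [14.2 13.4] 6.3 pred [array([14.3, 13.5]), np.float64(6.5)]
top blue pred c [281.8 206.4] area 189.53594560013153 | seen c [282.5 206.2] 159.5 size [14.1 13.3] 7.1 pred [array([14.3, 13.6]), np.float64(6.6)]
```

View pics/s7.png

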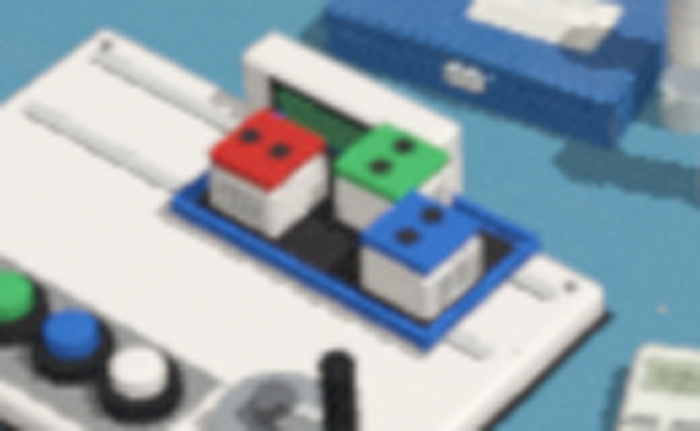

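```bash
python3 plan.py .457,.3205,.075,-4.4
```

```text
t 45.25 turn [-0.0002  0.0002 -0.0002] shift [-0.362  0.028  0.606] rows>= 3.0 open 0.001 F [ 0.3 -0.  -0.3] pos [0.4571 0.3932 0.1961]
```

send_rows(moves="0 0 0 -0.2 0.015 0.1 -1; 0 0 0 -0.362 0.028 0.2 -1; 0 0 0 -0.362 0.028 0.35 -1; 0 0 0 -0.362 0.028 0.5 -1; 0 0 0 -0.362 0.028 0.6 -1; 0 0 0 -0.362 0.028 0.606 -1; 0 0 0 -0.362 0.028 0.606 -1; 0 0 0 -0.362 0.028 0.606 -1")

```text
time: 46.25
eef_pos: [0.4582, 0.3222, 0.0772]
tcp_rot: [0.734, 0.679, 0.001, 0.0]
contact_force: [0.7, -0.0, -0.4]
opening: -0.004
finger_force: 0.0
```

```bash
python3 - <<'E'
from h import *
c=cam('wrist','w8.png')
for n,p in(('red',(.457,.3205)),('tcp',ctrl.get_state()['eef_pos'][:2])): print(n,p,proj(c,[*p,.0455]))
h=cv2.cvtColor(c['image'],cv2.COLOR_RGB2HSV)
for n,lo,hi in(('yellow',(20,150,100),(32,255,255)),):
    m=cv2.inRange(h,lo,hi);cs=cv2.findContours(m,0,1)[0];b=max(cs,key=cv2.contourArea);u=cv2.minEnclosingCircle(b);print(n,u,ray(c,*u[0],.0455))
print(ctrl.get_state()['eef_pos'])
E
```

```text
red (0.457, 0.3205) (np.float64(316.92269054805536), np.float64(291.9495394620004))
tcp [0.45808655 0.3223046 ] (np.float64(318.7698247845007), np.float64(288.6032422028154))
yellow ((314.7903137207031, 206.6290283203125), 24.837392807006836) [0.45943683 0.36494749 0.0455    ]
[0.45808655 0.3223046  0.07706792]
```

View pics/w8.png

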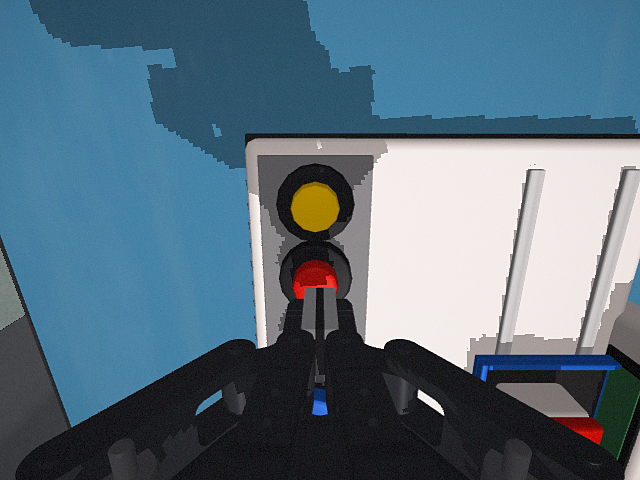

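send_rows(moves="0 0 0 0 -0.005 0.05 -1; 0 0 0 0 -0.005 0.08 -1; 0 0 0 0 -0.005 0.1 -1; 0 0 0 0 -0.005 0.115 -1; 0 0 0 0 -0.005 0.125 -1; 0 0 0 0 -0.005 0.13 -1; 0 0 0 0 -0.005 0.13 -1; 0 0 0 0 -0.005 0.13 -1")

```text
time: 47.3
eef_pos: [0.4561, 0.3222, 0.0532]
tcp_rot: [0.733, 0.68, -0.002, -0.0]
contact_force: [-9.8, -4.3, 21.7]
opening: 0.0
finger_force: 10.8
```

send_rows(moves="0 0 0 0 0 -0.07 -1; 0 0 0 0 0 -0.14 -1; 0 0 0 -0.1 0 -0.14 -1; 0 0 0 -0.205 0 -0.14 -1; 0 0 0 -0.205 0 -0.14 -1; 0 0 0 -0.205 0 -0.09 -1; 0 0 0 -0.205 0 -0.05 -1; 0 0 0 -0.205 0 -0.03 -1; 0 0 0 -0.205 0 -0.015 -1; 0 0 0 -0.205 0 0 -1; 0 0 0 -0.205 0 0 -1; 0 0 0 -0.205 0 0 -1")

```text
time: 48.8
eef_pos: [0.4531, 0.2813, 0.0532]
tcp_rot: [0.733, 0.68, -0.002, -0.0]
contact_force: [-9.5, -6.2, 22.9]
opening: -0.004
finger_force: 11.5
```

send_rows(moves="0 0 0 0 0 -0.07 -1; 0 0 0 0 0 -0.14 -1; 0 0 0 -0.1 0 -0.14 -1; 0 0 0 -0.205 0 -0.14 -1; 0 0 0 -0.205 0 -0.14 -1; 0 0 0 -0.205 0 -0.09 -1; 0 0 0 -0.205 0 -0.05 -1; 0 0 0 -0.205 0 -0.03 -1; 0 0 0 -0.205 0 -0.015 -1; 0 0 0 -0.205 0 0 -1; 0 0 0 -0.205 0 0 -1; 0 0 0 -0.205 0 0 -1")

```text
time: 50.3
eef_pos: [0.4499, 0.2406, 0.0532]
tcp_rot: [0.733, 0.68, -0.002, -0.001]
contact_force: [-9.6, -5.0, 24.1]
opening: 0.002
finger_force: 12.1
```

send_rows(moves="0 0 0 0 0 -0.07 -1; 0 0 0 0 0 -0.14 -1; 0 0 0 -0.1 0 -0.14 -1; 0 0 0 -0.205 0 -0.14 -1; 0 0 0 -0.205 0 -0.14 -1; 0 0 0 -0.205 0 -0.09 -1; 0 0 0 -0.205 0 -0.05 -1; 0 0 0 -0.205 0 -0.03 -1; 0 0 0 -0.205 0 -0.015 -1; 0 0 0 -0.205 0 0 -1; 0 0 0 -0.205 0 0 -1; 0 0 0 -0.205 0 0 -1")

```text
time: 51.8
eef_pos: [0.4469, 0.2, 0.0531]
tcp_rot: [0.733, 0.68, -0.002, -0.001]
contact_force: [-11.2, -2.0, 25.2]
opening: -0.002
finger_force: 12.4
```

send_rows(moves="0 0 0 0 0 0 -1; 0 0 0 0 0 0 -1; 0 0 0 0 0 0 -1; 0 0 0 0 0 0 -1; 0 0 0 0 0 0 -1; 0 0 0 0 0 0 -1; 0 0 0 0 0 0 -1; 0 0 0 0 0 0 -1; 0 0 0 0 0 0 -1; 0 0 0 0 0 0 -1; 0 0 0 0 0 0 -1; 0 0 0 0 0 0 -1")

```text
time: 53.3
eef_pos: [0.4469, 0.2, 0.0531]
tcp_rot: [0.733, 0.68, -0.001, -0.001]
contact_force: [-10.5, -1.6, 24.7]
opening: 0.001
finger_force: 12.4
```

send_rows(moves="0 0 0 0 0 0 -1; 0 0 0 0 0 0 -1; 0 0 0 0 0 0 -1; 0 0 0 0 0 0 -1; 0 0 0 0 0 0 -1; 0 0 0 0 0 0 -1")

```text
time: 54.05
eef_pos: [0.4469, 0.2, 0.0532]
tcp_rot: [0.733, 0.68, -0.001, -0.001]
contact_force: [-11.6, -2.0, 25.1]
opening: -0.0
finger_force: 12.4
```

Held over 2.25 s. Retreat straight up and check the scene.

send_rows(moves="0 0 0 0 0 -0.1 -1; 0 0 0 0 0 -0.3 -1; 0 0 0 0 0 -0.6 -1; 0 0 0 0.3 0 -0.8 -1; 0 0 0 0.6 0 -0.8 -1; 0 0 0 0.95 0 -0.8 -1; 0 0 0 0.95 0 -0.8 -1; 0 0 0 0.95 0 -0.8 -1")

```text
time: 55.05
eef_pos: [0.4609, 0.3893, 0.2088]
tcp_rot: [0.733, 0.68, -0.001, 0.0]
contact_force: [-0.1, -0.2, 0.6]
opening: 0.001
finger_force: 0.0
```

```bash
python3 chk.py | grep top; python3 - <<'E'
from h import *
a=cam('scene')['image'][150:290,160:400,::-1]
cv2.imwrite('pics/s9.png',cv2.resize(a,None,fx=3.3,fy=3.3,interpolation=cv2.INTER_CUBIC))
E
```

```text
top red pred c [249.5 203.1] area 188.8606279506348 | seen c [249.7 202.4] 160.5 size [14.  13.6] 8.1 pred [array([14.5, 13.6]), np.float64(6.6)]
top green pred c [268.9 196. ] area 187.11472211172804 | seen c [269.5 194.9] 163.0 size [14.2 13.1] 6.3 pred [array([14.3, 13.5]), np.float64(6.5)]
top blue pred c [281.8 206.4] area 189.53594560013153 | seen c [282.5 206.2] 159.5 size [14.1 13.3] 7.1 pred [array([14.3, 13.6]), np.float64(6.6)]
```

View pics/s9.png

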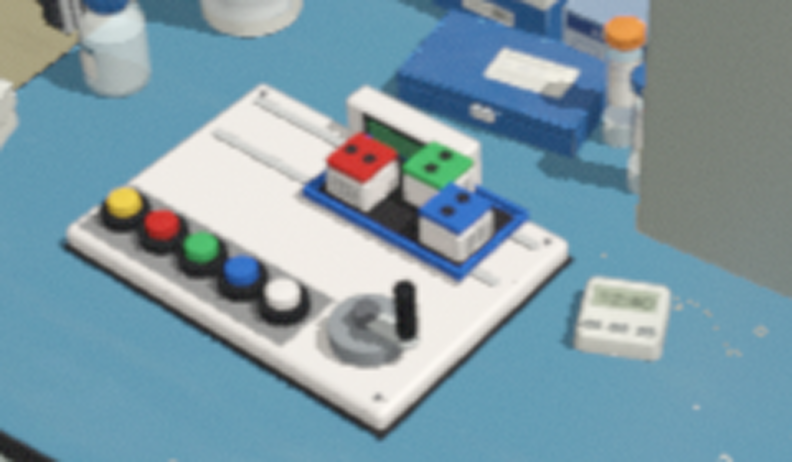

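All three cartridges stand upright in the tray at home, with the crank at its stop and all keys back up. The timer hasn't moved.

```bash
python3 -c "
from plant import ctrl;print(ctrl.sign_off())"
```

```text
the job is handed in; nothing more can be done
None
```

The red, green and blue cartridges (yellow was absent) stand upright on the tray, though green was found shifted back against the rear rim and left there; the tray was cranked home to its stop, red, green, blue and white (held over 2 s) were pressed, and the job is handed in.

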